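# Close up the benchtop incubator

## Robot

A 7-joint arm with a two-finger parallel gripper is mounted at the origin on the work surface. World frame = base frame: x ahead of the robot, y to its left, z up, the work surface at z = 0. Lengths are in m, angles in degrees, forces in N, time in s.
With the tool pointing down it reaches from about 0.4 to 0.75 m from the base axis. Payload 19.5 kg.
Tool frame: the origin (TCP) lies on the centre line of the jaws, within the pads' length; the fingertips stand 19 mm ahead of it and the grasp point (between the pads) is the TCP; z points along the fingers, x is the direction in which the jaws open and shut, and the axes are right-handed (so a half turn about z gives the same grasp; the last joint's range is limited). The gripper opens to 85 mm and grips with 20 to 120 N. Pads are 22 mm wide; open, the fingers measure 114 mm over their backs; the gripper's body (76 mm by 85 mm) begins 54 mm behind the grasp point. The pads swing forward as they close: fully open they stand 13 mm farther back than shut.
Start: joints at [-66.732, 40.479, -1.581, 85.061, 1.261, 54.483, -4.326], TCP at [0.249, 0.518, 0.25] pointing down, gripper open.
Joint ranges: [-155.06, 155.06], [-18.47, 123.98], [-90, 86.84], [0, 140.48], [-83.41, 263.41], [0, 116], [-161.91, 161.91]. Speed limits (degrees/s): [108.29, 108.29, 147.25, 147.25, 172.46, 172.46, 172.46].

## Interface

Orientations are given as [roll, pitch, yaw] about the fixed x, y, z axes, in that order (R = Rz(yaw) Ry(pitch) Rx(roll)).
In Python, from workcell import * gives the robot as it stands.
- The arm moves only by the tool jog_arm, never from a script. Its argument "rows" is a list of rows, each an object of numbers: "x", "y", "z": the shift along the world's x, y, z in m; "ax", "ay", "az": the turn, a rotation vector about the world's x, y, z in degrees; "jaw": the finger opening in m, from 0 to 0.0854. In form: [{"x": .., "y": .., "z": .., "ax": .., "ay": .., "az": .., "jaw": ..}, ...]. A call has 1 to 8 rows; each row is the pose to reach, as a shift and turn from the pose commanded when the call began; what a row does not reach only later rows make up. A row lasts 1/8 s, in which the tool goes at most 62.5 mm and 10.7 degrees, less where a joint would pass 70% of its speed; a pose out of reach is approached as far as the arm can. A call with a gripper value outside its range is refused whole. The fingers move at their own pace and stop on an object; "force" is the grip in N (left out, the last holds). Time passes only in rows, so rows that repeat a pose let the fingers close. It gives the time, the measured TCP pose, the force and the opening at its end, in the units of the state.
- read_state(): the state, without advancing time (a new reading comes with each control period).
- read_camera(name): name is "scene" or "top" or "wrist"; returns the picture (384x512x3 uint8, blue, green, red); there is no depth.
- get_calibration(name): a dict with "fov_y" (degrees; the focal length in pixels is half the picture's height over the tangent of half this angle, whatever the lens; pixels are square), "cx", "cy" (the principal point, pixels), "cam_to_world" (4x4, takes a point from camera to world coordinates); the wrist camera has in their place "hand_eye" (4x4, takes a point from camera to tool coordinates, whose origin is the TCP and whose axes are the tool frame's). Camera axes: x right, y down, z forward; pixel columns grow to the right and rows downward; lengths in m; the calibration is good to about 2 mm. A picture is of the moment at which its call begins: read the wrist's pose just before it. get_calibration takes no time and is no camera call.
- job_done(): hands the job in, once; it reports no verdict.
The state is a dict: "clock": time; "joint_positions": joint angles; "qvel": joint speeds; "joint_efforts": joint torques, N m; "ee_pos": TCP position; "tcp_rot": TCP orientation; "contact_force": force on the tool from outside, world axes, zero at the start; "wrist_torque": the same for the moment, N m; "width": opening from 0.0 (shut) to 1.0 (fully open).
Only numpy, scipy, OpenCV 4.12 (cv2) and the standard library are available. Lean on these libraries where they do the work, as an engineer would, in place of code of your own. Each camera call takes 0.05 s, during which the arm holds its last target. There are 200 camera calls.

## Task

The small white incubator was left open with its shelf pulled out. Push the shelf fully home with the jar still standing on it, then push the door shut until its sprung latch rides over the strike and snaps in. Leave everything else on the bench where it stands.

Things in the scene. Friction and masses are not known exactly. Their poses are not given: they have to be found in the camera images.
- incubator: White box fixed to the bench, 240 deep x 280 wide x 203 mm high. Origin: bench height, front plane, 15 mm to the hinge side of mid-width. x points horizontally into the box (shelf and door are pushed that way), y along the front to the hinge side, z up. Front opening: y -95 to +100, z 30 to 185 mm.
- strike (a point): Middle of the strike lip: a fixed vertical steel lip 37 mm tall that stands out 40 mm from the incubator's front on the latch side of the opening, 112 mm above the bench. The latch bolt must pass it and then sits behind it.
- door (a joint): Door angle (rad): 0 shut, positive open, starts 1.5 to 1.7, at most 1.95. White panel 230 wide x 170 high x 15 mm, from 15 mm above the bench. Swings out to the incubator's -x; at angle q it runs from the hinge along (-sin q, -cos q) in incubator x, y, outer face looking along (-cos q, sin q). Hinge friction about 0.1 N m: it stays where left.
- door_hinge (a point): Point on the door's vertical hinge axis (incubator x = 0, y = +120 mm), 100 mm above the bench, in the plane of the door's inner face.
- door_face (a point): Point on the door's outer face, 140 mm from the hinge axis, 100 mm above the bench: a good place to push. Frame: x through the panel to its inner side (pushing direction), y from free edge to hinge, z up. A steel latch case stands 18 mm proud of this face, 175 to 225 mm from the hinge, 87 to 137 mm above the bench.
- bolt (a joint): How far the bevelled steel latch bolt is pressed into its case (m): 0 fully out, 0.011 fully in. 16 mm high, it stands out 13 mm past the door's free edge, bevel inward, sprung out with 2 to 4 N. It meets the strike at a door angle of about 0.07 rad; from there up to 10 N at mid-door is needed; it snaps behind the strike near 0.01 rad.
- tray (a joint): How far the shelf is pulled out (m): 0 is fully home at its stop (front lip 8 mm behind the incubator's front plane); starts at 0.11 to 0.14. Slides straight along the incubator's x with about 1.5 N of friction. The door cannot pass the shelf while it is out.
- tray_lip (a point): Centre of the front face of the shelf's lip, 57 mm above the bench. The shelf is a steel sheet 170 wide x 200 mm deep, upper face 44 mm above the bench; the lip is a vertical strip along its whole front, 40 to 74 mm above the bench. x points into the incubator.
- wire_rack: Fixed steel wire rack standing over the incubator on four thin legs beside it, a steel box on top. Its rods lie 280 mm above the bench and overhang the incubator's front plane by 64 mm, so a tool must lean in to reach the shut door. Origin and axes as the incubator's.
- jar: Amber glass jar with a white lid, 52 mm in diameter and 85 mm high, about 150 g, standing loose on the pulled-out shelf. Origin: centre of its underside.
- beaker: Bystander: clear beaker, 68 mm in diameter, 85 mm high. Origin: centre of its underside.
- dish_stack: Bystander: stack of clear dishes, 86 mm in diameter, 51 mm high. Origin: centre of its underside.
- tip_box: Bystander: grey box of pipette tips with a white lid, 120 x 85 x 72 mm. Origin: centre of its underside.
- media_bottle: Bystander: bottle with blue cap, 72 mm in diameter, 160 mm high. Origin: centre of its underside.
- pipette: Bystander: pipette lying on the bench, 235 mm long, along its x axis. Origin: under its middle.
- timer: Bystander: flat white timer 65 x 65 x 22 mm. Origin: centre of its underside.
- steel_pot: Bystander: open steel pot, 100 mm in diameter, 110 mm high. Origin: centre of its underside.

How it is judged:
By the outcome, as a careful person would: the job done as asked, in the order asked, and still so for the second after the job is handed in, with the robot touching nothing.
It also fails if it takes over 69 s, if anything falls off the work surface, if the arm or the gripper's body presses on something with over 40 N, if the wrist force passes 120 N, or if a joint passes its speed limit or range.

## Working session

There is one attempt and no reset: what is moved stays moved. The work goes in short steps, Python scripts to look and compute and a tool call to move; the robot and the scene stay as the last step left them, time stands still between calls to the robot, and variables do not carry over. Pictures are saved under pics/ and viewed, about 8 in all and at most 12, crops included, and the job is handed in when it is done.

Besides the shell and the picture viewer there is one more tool, called after "Call:" as name(argument=value, ...), one argument or row to a line, values as JSON. jog_arm: Moves the arm, as the interface text tells. Its arguments: {"type":"object","properties":{"rows":{"type":"array","items":{"type":"object","properties":{"x":{"type":"number"},"y":{"type":"number"},"z":{"type":"number"},"ax":{"type":"number"},"ay":{"type":"number"},"az":{"type":"number"},"jaw":{"type":"number"}}}},"force":{"type":"number"}},"required":["rows"]}

```bash
ls; mkdir -p pics; python3 - <<'E'
from workcell import *
import cv2,numpy as np
np.set_printoptions(precision=4,suppress=True)
for n in("scene","top"):
    cv2.imwrite(f"pics/{n}0.png",read_camera(n)); print(n,get_calibration(n))
print(get_calibration("wrist"))
print(read_state())
E
```

```text
pics
scene {'fov_y': 55.64336070733127, 'cx': 257.170030532757, 'cy': 192.76634602403053, 'cam_to_world': array([[ 0.8708,  0.2614, -0.4164,  1.0468],
       [ 0.4915, -0.4823,  0.7251, -0.8171],
       [-0.0113, -0.8361, -0.5484,  0.7175],
       [ 0.    ,  0.    ,  0.    ,  1.    ]])}
top {'fov_y': 52.77055899797446, 'cx': 257.1020794366322, 'cy': 191.56381140333806, 'cam_to_world': array([[ 0.0096, -0.9887,  0.1498,  0.3365],
       [-0.9998, -0.0122, -0.0159,  0.0215],
       [ 0.0175, -0.1496, -0.9886,  1.4708],
       [ 0.    ,  0.    ,  0.    ,  1.    ]])}
{'fov_y': 66.06360148400196, 'cx': 254.804906034775, 'cy': 189.17795251568762, 'hand_eye': array([[ 1.    , -0.0005, -0.0011, -0.0001],
       [ 0.0008,  0.9635,  0.2678, -0.0681],
       [ 0.0009, -0.2678,  0.9635, -0.1231],
       [ 0.    ,  0.    ,  0.    ,  1.    ]])}
{'clock': 0.1, 'joint_positions': array([-66.7321,  40.5082,  -1.5836,  85.0799,   1.2601,  54.4834,
        -4.3254]), 'qvel': array([-0.0747, -0.0737,  0.1321, -0.1101, -0.0025, -0.102 ,  0.0096]), 'joint_efforts': array([  0.0016, -88.4308,   1.2365, -23.645 ,   0.0171,   0.0051,
        -0.0001]), 'ee_pos': array([0.2489, 0.5181, 0.2499]), 'tcp_rot': array([179.9995,   0.0542,  64.3439]), 'contact_force': array([-0.1044,  0.0141,  1.0291]), 'wrist_torque': array([ 0.0289, -0.0172, -0.0048]), 'width': 0.9982204478686746}
```

View pics/scene0.png

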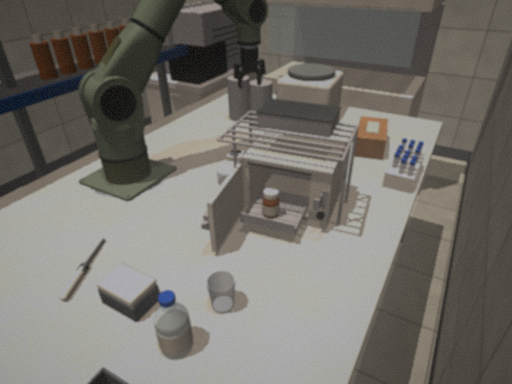

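View pics/top0.png

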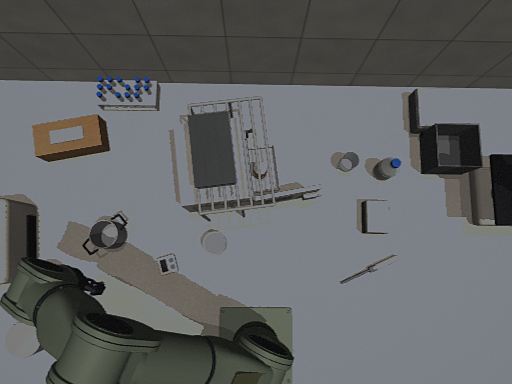

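The top view shows the incubator opening facing world −y (right in the picture). The door is hinged on the robot side near (275,192) with its free edge near (320,190), and the jar is near (260,170). I'll enlarge both views for exact pixels.

```bash
python3 - <<'E'
import cv2
a=cv2.imread("pics/top0.png")[85:225,160:360]
cv2.imwrite("pics/t1.png",cv2.resize(a,None,fx=4,fy=4,interpolation=cv2.INTER_CUBIC))
a=cv2.imread("pics/scene0.png")[100:260,190:370]
cv2.imwrite("pics/s1.png",cv2.resize(a,None,fx=3.7,fy=3.7,interpolation=cv2.INTER_CUBIC))
E
```

```text
(no output)
```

View pics/t1.png

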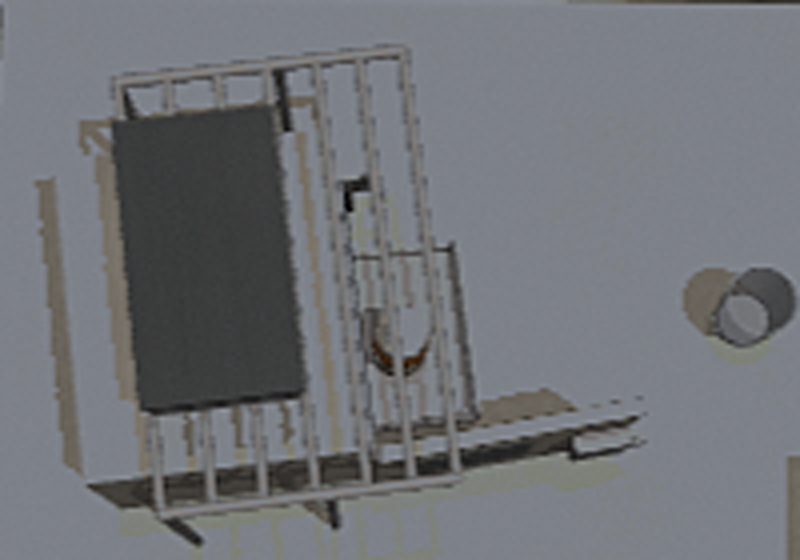

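View pics/s1.png

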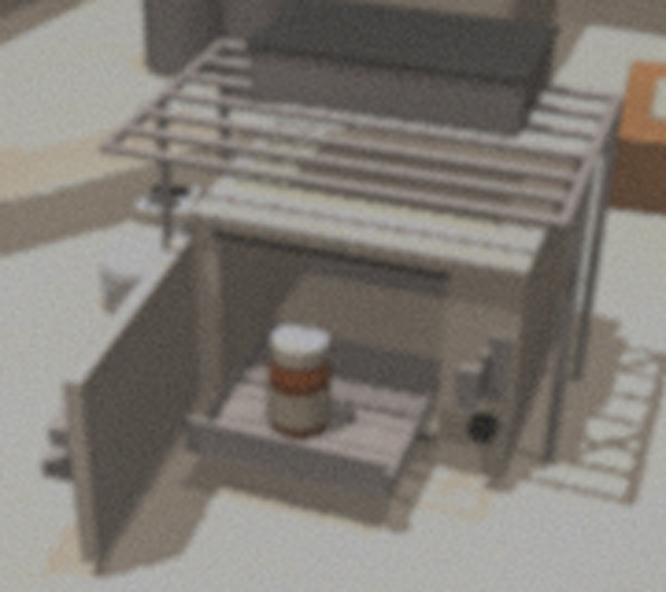

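```bash
cat > h.py <<'E'
from workcell import *
import numpy as np, cv2
np.set_printoptions(precision=4,suppress=True)
def cast(n,u,v,z,T=None):
    c=get_calibration(n); f=192/np.tan(np.radians(c['fov_y']/2))
    T=c['cam_to_world'] if T is None else T
    d=T[:3,:3]@np.array([(u-c['cx'])/f,(v-c['cy'])/f,1]); o=T[:3,3]
    return o+d*(z-o[2])/d[2]
def t(u,v,z): return cast("top",160+u/4,85+v/4,z)
def s(u,v,z): return cast("scene",190+u/3.7,100+v/3.7,z)
E
python3 - <<'E'
from h import *
P=lambda n,*a:print(n,*[x[:2] for x in a])
P("lip top T",t(455,245,.074),t(479,418,.074))
P("lip top S",s(190,424,.074),s(393,466,.074))
P("rack T",t(407,48,.28),t(459,482,.28),t(115,80,.28),t(160,513,.28))
P("rack S",s(103,150,.28),s(568,220,.28))
P("roof front S",s(196,215,.203),s(543,265,.203))
P("door top S: hinge,free inner,free outer",s(190,243,.185),s(84,385,.185),s(68,385,.185))
P("door bot free inner",s(98,572,.015))
P("door top T free, ",t(642,405,.185),t(90,485,.2))
P("jar lid T",t(405,328,.129)); P("jar lid S",s(300,338,.129)); P('jar bottom S',s(300,425,.044))
P("roof box side end S",s(90,0,.2))
E
```

```text
lip top T [ 0.7193 -0.0612] [ 0.5568 -0.0837]
lip top S [ 0.5749 -0.091 ] [ 0.7393 -0.0625]
rack T [ 0.8262 -0.0097] [ 0.4739 -0.0527] [0.7953 0.2246] [0.4472 0.1775]
rack S [ 0.4855 -0.0579] [ 0.8314 -0.0003]
roof front S [0.5246 0.009 ] [0.7998 0.0645]
door top S: hinge,free inner,free outer [ 0.5274 -0.006 ] [ 0.5684 -0.2129] [ 0.5587 -0.2182]
door bot free inner [ 0.5684 -0.2175]
door top T free,  [ 0.5521 -0.2131] [0.4771 0.2462]
jar lid T [ 0.6279 -0.0139]
jar lid S [ 0.6325 -0.0126]
jar bottom S [ 0.6343 -0.0144]
roof box side end S [0.1392 0.4077]
```

Call:
jog_arm(
  rows=[
    {"z": 0.06, "jaw": 0},
    {"z": 0.12, "az": -6, "jaw": 0},
    {"x": 0.03, "y": -0.05, "z": 0.17, "az": -14, "jaw": 0},
    {"x": 0.07, "y": -0.1, "z": 0.2, "az": -22, "jaw": 0},
    {"x": 0.11, "y": -0.15, "z": 0.2, "az": -30, "jaw": 0},
    {"x": 0.14, "y": -0.2, "z": 0.2, "az": -38, "jaw": 0},
    {"x": 0.16, "y": -0.255, "z": 0.2, "az": -46, "jaw": 0},
    {"x": 0.17, "y": -0.31, "z": 0.2, "az": -55.5, "jaw": 0},
  ],
)

```text
invalid input at $.rows[0]: expected keys x, y, z, ax, ay, az, jaw
```

Call:
jog_arm(
  rows=[
    {"x": 0.01, "y": -0.06},
    {"x": 0.02, "y": -0.12},
    {"x": 0.03, "y": -0.18},
    {"x": 0.04, "y": -0.24, "z": -0.01},
    {"x": 0.06, "y": -0.29, "z": -0.02},
    {"x": 0.09, "y": -0.34, "z": -0.02},
    {"x": 0.12, "y": -0.39, "z": -0.03},
    {"x": 0.14, "y": -0.44, "z": -0.03},
  ],
)

```text
invalid input at $.rows[0]: expected keys x, y, z, ax, ay, az, jaw
```

All keys are needed.

Call:
jog_arm(
  rows=[
    {"x": 0, "y": 0, "z": 0.06, "ax": 0, "ay": 0, "az": 0, "jaw": 0},
    {"x": 0, "y": 0, "z": 0.12, "ax": 0, "ay": 0, "az": -6, "jaw": 0},
    {"x": 0.03, "y": -0.05, "z": 0.17, "ax": 0, "ay": 0, "az": -14, "jaw": 0},
    {"x": 0.07, "y": -0.1, "z": 0.2, "ax": 0, "ay": 0, "az": -22, "jaw": 0},
    {"x": 0.11, "y": -0.15, "z": 0.2, "ax": 0, "ay": 0, "az": -30, "jaw": 0},
    {"x": 0.14, "y": -0.2, "z": 0.2, "ax": 0, "ay": 0, "az": -38, "jaw": 0},
    {"x": 0.16, "y": -0.255, "z": 0.2, "ax": 0, "ay": 0, "az": -46, "jaw": 0},
    {"x": 0.17, "y": -0.31, "z": 0.2, "ax": 0, "ay": 0, "az": -55.5, "jaw": 0},
  ],
)

```text
clock: 1.1
ee_pos: [0.4182, 0.2121, 0.4499]
tcp_rot: [180.0, 0.0, 8.5]
contact_force: [1.8, -0.4, 0.3]
width: 0.001
```

Call:
jog_arm(
  rows=[
    {"x": 0.01, "y": -0.06, "z": 0, "ax": 0, "ay": 0, "az": 0, "jaw": 0},
    {"x": 0.02, "y": -0.12, "z": 0, "ax": 0, "ay": 0, "az": 0, "jaw": 0},
    {"x": 0.03, "y": -0.18, "z": 0, "ax": 0, "ay": 0, "az": 0, "jaw": 0},
    {"x": 0.04, "y": -0.24, "z": -0.01, "ax": 0, "ay": 0, "az": 0, "jaw": 0},
    {"x": 0.06, "y": -0.29, "z": -0.02, "ax": 0, "ay": 0, "az": 0, "jaw": 0},
    {"x": 0.09, "y": -0.34, "z": -0.02, "ax": 0, "ay": 0, "az": 0, "jaw": 0},
    {"x": 0.12, "y": -0.39, "z": -0.03, "ax": 0, "ay": 0, "az": 0, "jaw": 0},
    {"x": 0.14, "y": -0.44, "z": -0.03, "ax": 0, "ay": 0, "az": 0, "jaw": 0},
  ],
)

```text
clock: 2.1
ee_pos: [0.5583, -0.2273, 0.4191]
tcp_rot: [-179.9, 0.1, 8.9]
contact_force: [0.4, 1.0, 0.7]
width: -0.001
```

Call:
jog_arm(
  rows=[
    {"x": 0.02, "y": -0.01, "z": 0, "ax": 9.9, "ay": 1.5, "az": 0, "jaw": 0},
    {"x": 0.04, "y": -0.02, "z": 0, "ax": 19.8, "ay": 3.1, "az": 0, "jaw": 0},
    {"x": 0.06, "y": -0.02, "z": -0.02, "ax": 29.6, "ay": 4.6, "az": 0, "jaw": 0},
    {"x": 0.09, "y": -0.02, "z": -0.05, "ax": 39.5, "ay": 6.1, "az": 0, "jaw": 0},
    {"x": 0.11, "y": -0.02, "z": -0.08, "ax": 49.4, "ay": 7.7, "az": 0, "jaw": 0},
    {"x": 0.115, "y": -0.02, "z": -0.12, "ax": 59.3, "ay": 9.2, "az": 0, "jaw": 0},
    {"x": 0.115, "y": -0.02, "z": -0.16, "ax": 59.3, "ay": 9.2, "az": 0, "jaw": 0},
    {"x": 0.115, "y": -0.02, "z": -0.2, "ax": 59.3, "ay": 9.2, "az": 0, "jaw": 0},
  ],
)

```text
clock: 3.1
ee_pos: [0.6423, -0.2177, 0.2747]
tcp_rot: [-131.3, -2.1, 5.3]
contact_force: [1.9, 3.7, -1.4]
width: -0.003
```

```bash
python3 - <<'E'
from h import *
s=read_state(); print(s['joint_positions'],s['ee_pos'],s['tcp_rot'])
cv2.imwrite("pics/w1.png",read_camera("wrist"))
E
```

```text
[ 30.0134  72.5826  10.8511  19.0318 -52.2556 115.8933  30.1516] [ 0.6423 -0.2177  0.2747] [-131.2953   -2.1111    5.2557]
```

View pics/w1.png

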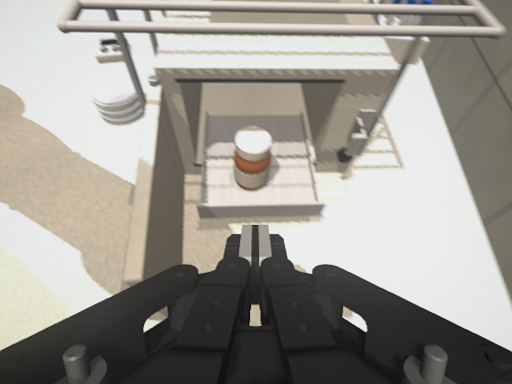

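Wrist view: the jar is at (253,160) on the shelf, the lip top edge runs from (198,207) to (323,206), the door is at left and the strike at (363,130). I'll cast these, assuming the heights given.

```bash
cat >> h.py <<'E'
from scipy.spatial.transform import Rotation as R
def wT(pos,rpy):
    T=np.eye(4);T[:3,:3]=R.from_euler('xyz',rpy,degrees=True).as_matrix();T[:3,3]=pos
    return T@get_calibration("wrist")['hand_eye']
E
python3 - <<'E'
from h import *
T=wT([.6423,-.2177,.2747],[-131.2953,-2.1111,5.2557])
w=lambda u,v,z:cast("wrist",u,v,z,T)
a,b=w(198,207,.074),w(323,206,.074); print("lip",a,b,(a+b)/2,np.degrees(np.arctan2(*(b-a)[[1,0]])))
a,b=w(62,28,.28),w(503,33,.28); print("rack",a,b,(a+b)/2,np.degrees(np.arctan2(*(b-a)[[1,0]])))
a,b=w(158,78,.203),w(397,70,.203); print("roof?",a,b)
print("jar top",w(253,138,.129),"door free top",w(137,175,.185),w(125,280,.015))
E
```

```text
lip [ 0.5638 -0.0842  0.074 ] [ 0.7251 -0.0646  0.074 ] [ 0.6445 -0.0744  0.074 ] 6.926004783098387
rack [ 0.4791 -0.054   0.28  ] [ 0.8291 -0.0058  0.28  ] [ 0.6541 -0.0299  0.28  ] 7.834952400459104
roof? [ 0.5207 -0.0031  0.203 ] [0.7848 0.049  0.203 ]
jar top [ 0.6258 -0.0078  0.129 ] door free top [ 0.5285 -0.1181  0.185 ] [ 0.4776 -0.1697  0.015 ]
```

Call:
jog_arm(
  rows=[
    {"x": 0.01, "y": 0, "z": -0.03, "ax": -10, "ay": 0, "az": 3, "jaw": 0},
    {"x": 0.02, "y": 0, "z": -0.07, "ax": -15, "ay": 0, "az": 3, "jaw": 0},
    {"x": 0.02, "y": 0, "z": -0.1, "ax": -15, "ay": 0, "az": 3, "jaw": 0},
    {"x": 0.02, "y": 0, "z": -0.12, "ax": -15, "ay": 0, "az": 3, "jaw": 0},
    {"x": 0.02, "y": 0, "z": -0.13, "ax": -15, "ay": 0, "az": 3, "jaw": 0},
    {"x": 0.02, "y": 0, "z": -0.13, "ax": -15, "ay": 0, "az": 3, "jaw": 0},
  ],
)

```text
clock: 3.9
ee_pos: [0.6622, -0.2172, 0.1466]
tcp_rot: [-146.3, -0.3, 8.6]
contact_force: [-0.5, 0.2, -0.1]
width: -0.003
```

```bash
python3 - <<'E'
from h import *
s=read_state(); print(s['joint_positions'],s['ee_pos'],R.from_euler('xyz',s['tcp_rot'],degrees=True).as_matrix())
E
```

```text
[ 23.2665  74.5695  17.4262  30.6879 -42.5521  98.6473  42.2315] [ 0.6622 -0.2172  0.1466] [[ 0.9887  0.1272 -0.0796]
 [ 0.1499 -0.822   0.5494]
 [ 0.0044 -0.5551 -0.8317]]
```

Call:
jog_arm(
  rows=[
    {"x": 0, "y": 0, "z": -0.03, "ax": 5.7, "ay": 0.8, "az": 0, "jaw": 0},
    {"x": 0, "y": 0, "z": -0.06, "ax": 11.4, "ay": 1.6, "az": 0, "jaw": 0},
    {"x": 0, "y": 0.02, "z": -0.077, "ax": 11.4, "ay": 1.6, "az": 0, "jaw": 0},
    {"x": -0.003, "y": 0.045, "z": -0.077, "ax": 11.4, "ay": 1.6, "az": 0, "jaw": 0},
    {"x": -0.006, "y": 0.07, "z": -0.077, "ax": 11.4, "ay": 1.6, "az": 0, "jaw": 0},
    {"x": -0.008, "y": 0.085, "z": -0.077, "ax": 11.4, "ay": 1.6, "az": 0, "jaw": 0},
    {"x": -0.009, "y": 0.095, "z": -0.077, "ax": 11.4, "ay": 1.6, "az": 0, "jaw": 0},
    {"x": -0.009, "y": 0.1, "z": -0.077, "ax": 11.4, "ay": 1.6, "az": 0, "jaw": 0},
  ],
)

```text
clock: 4.9
ee_pos: [0.6537, -0.1167, 0.0708]
tcp_rot: [-134.8, -0.5, 8.6]
contact_force: [0.7, 0.8, -0.4]
width: -0.001
```

```bash
python3 - <<'E'
from h import *
s=read_state(); print(s['joint_positions'],s['ee_pos'],s['tcp_rot'],s['contact_force'])
cv2.imwrite("pics/w2.png",read_camera("wrist"))
E
```

```text
[ 19.5041  77.7205  11.9974  45.0904 -48.0182  89.8138  48.3354] [ 0.6537 -0.1167  0.0708] [-134.815    -0.4709    8.5996] [ 0.6957  0.8035 -0.3631]
```

View pics/w2.png

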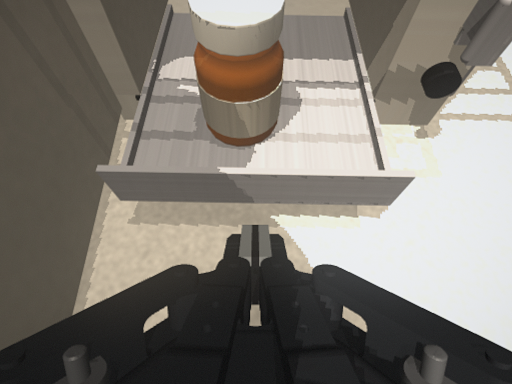

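The wrist view shows the fingertips (255,230) centred on and square to the lip (front face at rows 180–203), with the jar upright behind it at (243,70). Pushing gently along the shelf axis.

Call:
jog_arm(
  rows=[
    {"x": -0.001, "y": 0.007, "z": 0, "ax": 0, "ay": 0, "az": 0, "jaw": 0},
    {"x": -0.002, "y": 0.014, "z": 0, "ax": 0, "ay": 0, "az": 0, "jaw": 0},
    {"x": -0.003, "y": 0.021, "z": 0, "ax": 0, "ay": 0, "az": 0, "jaw": 0},
    {"x": -0.004, "y": 0.028, "z": 0, "ax": 0, "ay": 0, "az": 0, "jaw": 0},
    {"x": -0.005, "y": 0.035, "z": 0, "ax": 0, "ay": 0, "az": 0, "jaw": 0},
    {"x": -0.006, "y": 0.042, "z": 0, "ax": 0, "ay": 0, "az": 0, "jaw": 0},
    {"x": -0.007, "y": 0.049, "z": 0, "ax": 0, "ay": 0, "az": 0, "jaw": 0},
    {"x": -0.0085, "y": 0.056, "z": 0, "ax": 0, "ay": 0, "az": 0, "jaw": 0},
  ],
)

```text
clock: 5.95
ee_pos: [0.6447, -0.0604, 0.0697]
tcp_rot: [-134.8, -0.4, 8.6]
contact_force: [2.3, -1.1, -0.4]
width: -0.003
```

Call:
jog_arm(
  rows=[
    {"x": -0.001, "y": 0.007, "z": 0, "ax": 0, "ay": 0, "az": 0, "jaw": 0},
    {"x": -0.002, "y": 0.014, "z": 0, "ax": 0, "ay": 0, "az": 0, "jaw": 0},
    {"x": -0.003, "y": 0.021, "z": 0, "ax": 0, "ay": 0, "az": 0, "jaw": 0},
    {"x": -0.004, "y": 0.028, "z": 0, "ax": 0, "ay": 0, "az": 0, "jaw": 0},
    {"x": -0.005, "y": 0.035, "z": 0, "ax": 0, "ay": 0, "az": 0, "jaw": 0},
    {"x": -0.006, "y": 0.042, "z": 0, "ax": 0, "ay": 0, "az": 0, "jaw": 0},
    {"x": -0.007, "y": 0.049, "z": 0, "ax": 0, "ay": 0, "az": 0, "jaw": 0},
    {"x": -0.0085, "y": 0.056, "z": 0, "ax": 0, "ay": 0, "az": 0, "jaw": 0},
  ],
)

```text
clock: 6.95
ee_pos: [0.6361, -0.0045, 0.0697]
tcp_rot: [-134.8, -0.4, 8.6]
contact_force: [1.7, -1.1, 0.2]
width: -0.007
```

Call:
jog_arm(
  rows=[
    {"x": -0.001, "y": 0.006, "z": 0, "ax": 0, "ay": 0, "az": 0, "jaw": 0},
    {"x": -0.0018, "y": 0.012, "z": 0, "ax": 0, "ay": 0, "az": 0, "jaw": 0},
    {"x": -0.0025, "y": 0.017, "z": 0, "ax": 0, "ay": 0, "az": 0, "jaw": 0},
    {"x": -0.003, "y": 0.02, "z": 0, "ax": 0, "ay": 0, "az": 0, "jaw": 0},
    {"x": -0.0033, "y": 0.022, "z": 0, "ax": 0, "ay": 0, "az": 0, "jaw": 0},
    {"x": -0.0036, "y": 0.024, "z": 0, "ax": 0, "ay": 0, "az": 0, "jaw": 0},
    {"x": -0.0039, "y": 0.026, "z": 0, "ax": 0, "ay": 0, "az": 0, "jaw": 0},
  ],
)

```text
clock: 7.82
ee_pos: [0.6326, 0.0197, 0.0696]
tcp_rot: [-134.9, -0.4, 8.5]
contact_force: [2.0, -17.9, 5.9]
width: -0.001
```

Call:
jog_arm(
  rows=[
    {"x": -0.0003, "y": 0.002, "z": 0, "ax": 0, "ay": 0, "az": 0, "jaw": 0},
    {"x": -0.0006, "y": 0.004, "z": 0, "ax": 0, "ay": 0, "az": 0, "jaw": 0},
    {"x": -0.0008, "y": 0.005, "z": 0, "ax": 0, "ay": 0, "az": 0, "jaw": 0},
  ],
)

```text
clock: 8.2
ee_pos: [0.6325, 0.0201, 0.0696]
tcp_rot: [-135.3, -0.5, 8.3]
contact_force: [2.5, -43.7, 15.9]
width: 0.001
```

The force rose to 44 N with no further travel, so the stop is reached where predicted. Backing off and looking.

Call:
jog_arm(
  rows=[
    {"x": 0.002, "y": -0.015, "z": 0, "ax": 0, "ay": 0, "az": 0, "jaw": 0},
    {"x": 0.005, "y": -0.04, "z": 0, "ax": 0, "ay": 0, "az": 0, "jaw": 0},
    {"x": 0.011, "y": -0.08, "z": 0, "ax": 0, "ay": 0, "az": 0, "jaw": 0},
    {"x": 0.018, "y": -0.125, "z": 0, "ax": 0, "ay": 0, "az": 0, "jaw": 0},
    {"x": 0.025, "y": -0.17, "z": 0.02, "ax": 0, "ay": 0, "az": 0, "jaw": 0},
    {"x": 0.025, "y": -0.21, "z": 0.05, "ax": 0, "ay": 0, "az": 0, "jaw": 0},
    {"x": 0.025, "y": -0.24, "z": 0.09, "ax": 0, "ay": 0, "az": 0, "jaw": 0},
    {"x": 0.025, "y": -0.24, "z": 0.14, "ax": 0, "ay": 0, "az": 0, "jaw": 0},
  ],
)

```text
clock: 9.2
ee_pos: [0.6552, -0.2157, 0.2084]
tcp_rot: [-134.8, -0.3, 8.3]
contact_force: [-1.2, 2.1, -2.8]
width: -0.001
```

```bash
python3 - <<'E'
from h import *
s=read_state(); print(s['joint_positions'],s['ee_pos'],s['tcp_rot'],s['contact_force'])
cv2.imwrite("pics/w3.png",read_camera("wrist"))
E
```

```text
[ 28.7735  79.2706   7.24    10.7037 -45.4976 116.02    29.3241] [ 0.6552 -0.2157  0.2084] [-134.85     -0.3318    8.3035] [-1.2165  2.0974 -2.8021]
```

View pics/w3.png

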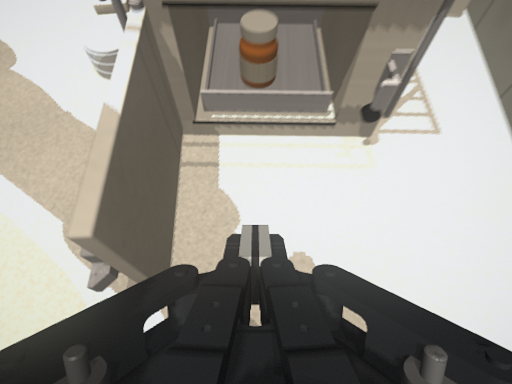

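Shelf is home behind the front edge (lip at rows 92–110), jar upright at (258,50). Door free end top runs from (68,237) to (98,240), with the latch bolt at (100,272). Casting the door points.

```bash
python3 - <<'E'
from h import *
T=wT([.6552,-.2157,.2084],[-134.85,-.3318,8.3035])
w=lambda u,v,z:cast("wrist",u,v,z,T)
print("door free top outer,inner",w(68,237,.185),w(98,240,.185),"top edge inner nearer hinge",w(133,80,.185))
a,b=w(203,92,.074),w(333,93,.074);print("lip",a,b,(a+b)/2,np.degrees(np.arctan2(*(b-a)[[1,0]])))
a,b=w(193,121,.03),w(336,124,.03);print("opening bottom front",a,b,(a+b)/2,np.degrees(np.arctan2(*(b-a)[[1,0]])))
E
```

```text
door free top outer,inner [ 0.5484 -0.2122  0.185 ] [ 0.5657 -0.2115  0.185 ] top edge inner nearer hinge [ 0.5402 -0.0836  0.185 ]
lip [0.5527 0.0287 0.074 ] [0.7185 0.0519 0.074 ] [0.6356 0.0403 0.074 ] 7.965241960490252
opening bottom front [0.5345 0.0169 0.03  ] [0.7331 0.0411 0.03  ] [0.6338 0.029  0.03  ] 6.945490140055905
```

Call:
jog_arm(
  rows=[
    {"x": -0.01, "y": 0, "z": 0.03, "ax": -10, "ay": -1.5, "az": 0, "jaw": 0},
    {"x": -0.03, "y": 0, "z": 0.08, "ax": -20, "ay": -3, "az": 0, "jaw": 0},
    {"x": -0.06, "y": 0, "z": 0.13, "ax": -30, "ay": -4.5, "az": 0, "jaw": 0},
    {"x": -0.1, "y": 0, "z": 0.15, "ax": -40, "ay": -5.9, "az": 0, "jaw": 0},
    {"x": -0.15, "y": 0, "z": 0.16, "ax": -44.5, "ay": -6.6, "az": 0, "jaw": 0},
    {"x": -0.2, "y": 0, "z": 0.16, "ax": -44.5, "ay": -6.6, "az": 0, "jaw": 0},
  ],
)

```text
clock: 10.0
ee_pos: [0.4618, -0.2119, 0.3697]
tcp_rot: [-179.9, -0.3, 9.0]
contact_force: [1.5, -1.1, 0.1]
width: -0.005
```

```bash
cat >> h.py <<'E'
xi=np.array([-.143,.990]); yi=np.array([-.990,-.143]); H=np.array([.515,.014])
def face(q,r,off): return H+r*(-np.sin(q)*xi-np.cos(q)*yi)+off*(-np.cos(q)*xi+np.sin(q)*yi)
E
python3 - <<'E'
from h import *
c=read_state()['ee_pos']; print(c, read_state()['joint_positions'])
for q in np.arange(1.7,.7,-.1): p=face(q,.2,.03); print(round(q,2),p,p-c[:2])
E
```

```text
[ 0.4618 -0.2119  0.3697] [  4.5207  30.0295  30.4814  86.5423 -16.2249  67.6545  46.8289]
1.7 [ 0.4878 -0.1865] [0.0261 0.0254]
1.6 [ 0.508  -0.1882] [0.0462 0.0237]
1.5 [ 0.5282 -0.1879] [0.0665 0.024 ]
1.4 [ 0.5483 -0.1855] [0.0865 0.0264]
1.3 [ 0.5681 -0.1812] [0.1063 0.0307]
1.2 [ 0.5873 -0.1749] [0.1255 0.037 ]
1.1 [ 0.6058 -0.1668] [0.144  0.0451]
1.0 [ 0.6234 -0.1568] [0.1616 0.0551]
0.9 [ 0.6399 -0.1451] [0.1781 0.0668]
0.8 [ 0.6551 -0.1319] [0.1934 0.08  ]
```

Call:
jog_arm(
  rows=[
    {"x": 0, "y": 0.012, "z": -0.05, "ax": 0, "ay": 0, "az": 0, "jaw": 0},
    {"x": 0, "y": 0.024, "z": -0.1, "ax": 0, "ay": 0, "az": 0, "jaw": 0},
    {"x": 0, "y": 0.024, "z": -0.15, "ax": 0, "ay": 0, "az": 0, "jaw": 0},
    {"x": 0, "y": 0.024, "z": -0.196, "ax": 0, "ay": 0, "az": 0, "jaw": 0},
    {"x": 0.015, "y": 0.024, "z": -0.196, "ax": 0, "ay": 0, "az": 0, "jaw": 0},
    {"x": 0.03, "y": 0.024, "z": -0.196, "ax": 0, "ay": 0, "az": 0, "jaw": 0},
    {"x": 0.04, "y": 0.024, "z": -0.196, "ax": 0, "ay": 0, "az": 0, "jaw": 0},
    {"x": 0.05, "y": 0.024, "z": -0.196, "ax": 0, "ay": 0, "az": 0, "jaw": 0},
  ],
)

```text
clock: 11.0
ee_pos: [0.5133, -0.1892, 0.1731]
tcp_rot: [-179.7, -0.2, 8.8]
contact_force: [-0.4, -0.3, 0.4]
width: 0.005
```

Call:
jog_arm(
  rows=[
    {"x": 0.01, "y": 0, "z": 0, "ax": 0, "ay": 0, "az": 0, "jaw": 0},
    {"x": 0.02, "y": 0, "z": 0, "ax": 0, "ay": 0, "az": 0, "jaw": 0},
    {"x": 0.03, "y": 0.001, "z": 0, "ax": 0, "ay": 0, "az": 0, "jaw": 0},
    {"x": 0.04, "y": 0.003, "z": 0, "ax": 0, "ay": 0, "az": 0, "jaw": 0},
    {"x": 0.05, "y": 0.005, "z": 0, "ax": 0, "ay": 0, "az": 0, "jaw": 0},
    {"x": 0.06, "y": 0.008, "z": 0, "ax": 0, "ay": 0, "az": 0, "jaw": 0},
    {"x": 0.07, "y": 0.011, "z": 0, "ax": 0, "ay": 0, "az": 0, "jaw": 0},
  ],
)

```text
clock: 11.88
ee_pos: [0.5837, -0.1781, 0.1731]
tcp_rot: [-179.7, -0.2, 8.8]
contact_force: [-1.2, 0.2, 0.9]
width: -0.001
```

Call:
jog_arm(
  rows=[
    {"x": 0.01, "y": 0.005, "z": 0, "ax": 0, "ay": 0, "az": 0, "jaw": 0},
    {"x": 0.02, "y": 0.01, "z": 0, "ax": 0, "ay": 0, "az": 0, "jaw": 0},
    {"x": 0.03, "y": 0.015, "z": 0, "ax": 0, "ay": 0, "az": 0, "jaw": 0},
    {"x": 0.04, "y": 0.021, "z": 0, "ax": 0, "ay": 0, "az": 0, "jaw": 0},
    {"x": 0.05, "y": 0.028, "z": 0, "ax": 0, "ay": 0, "az": 0, "jaw": 0},
    {"x": 0.06, "y": 0.036, "z": 0, "ax": 0, "ay": 0, "az": 0, "jaw": 0},
    {"x": 0.07, "y": 0.045, "z": 0, "ax": 0, "ay": 0, "az": 0, "jaw": 0},
  ],
)

```text
clock: 12.75
ee_pos: [0.6537, -0.1327, 0.1731]
tcp_rot: [-179.7, -0.2, 8.8]
contact_force: [-0.7, -0.8, 0.4]
width: -0.002
```

```bash
python3 - <<'E'
from h import *
s=read_state(); print(s['joint_positions'],s['ee_pos'],s['tcp_rot'],s['contact_force'])
a=read_camera("scene")[100:260,190:370];b=read_camera("top")[85:225,200:360]
a=cv2.resize(a,(400,356),interpolation=2);b=cv2.resize(b,(400,350),interpolation=2)
cv2.imwrite("pics/c4.png",np.hstack([a[:350],b]))
E
```

```text
[ -1.2902  56.4701  26.0934  69.0498 -25.4603  59.8627  36.0515] [ 0.6537 -0.1327  0.1731] [-179.7482   -0.218     8.8008] [-0.7166 -0.8225  0.4185]
```

View pics/c4.png

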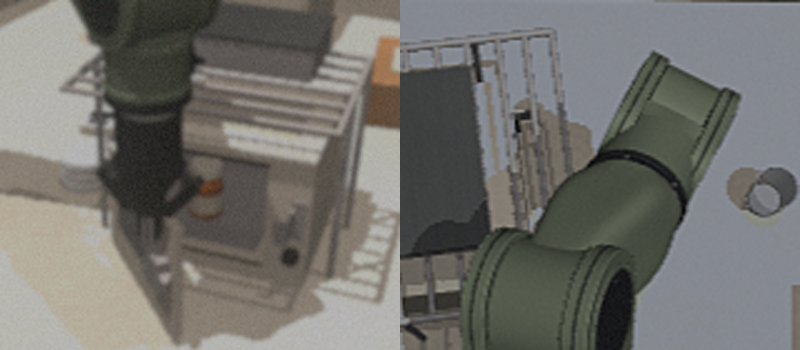

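Scene crop: door is now about half shut with the fingers on its outer face, jar still upright. Now swapping to the leaning tool for the rest.

Call:
jog_arm(
  rows=[
    {"x": -0.02, "y": -0.04, "z": 0, "ax": 0, "ay": 0, "az": 0, "jaw": 0},
    {"x": -0.04, "y": -0.08, "z": 0.03, "ax": 9.9, "ay": 1.5, "az": 0, "jaw": 0},
    {"x": -0.07, "y": -0.09, "z": 0.04, "ax": 19.8, "ay": 3, "az": 0, "jaw": 0},
    {"x": -0.1, "y": -0.09, "z": 0.04, "ax": 29.7, "ay": 4.5, "az": 0, "jaw": 0},
    {"x": -0.1, "y": -0.09, "z": 0.02, "ax": 39.5, "ay": 6, "az": 0, "jaw": 0},
    {"x": -0.1, "y": -0.08, "z": -0.02, "ax": 39.5, "ay": 6, "az": 0, "jaw": 0},
    {"x": -0.1, "y": -0.06, "z": -0.055, "ax": 39.5, "ay": 6, "az": 0, "jaw": 0},
    {"x": -0.1, "y": -0.04, "z": -0.06, "ax": 39.5, "ay": 6, "az": 0, "jaw": 0},
  ],
)

```text
clock: 13.85
ee_pos: [0.552, -0.1727, 0.1109]
tcp_rot: [-139.7, -0.1, 8.6]
contact_force: [1.0, -0.1, -0.7]
width: -0.005
```

```bash
python3 - <<'E'
from h import *
s=read_state(); print(s['joint_positions'],s['ee_pos'],s['tcp_rot'],s['contact_force'])
cv2.imwrite("pics/w5.png",read_camera("wrist"))
c=s['ee_pos']
for q in np.arange(.9,-.05,-.1): p=face(q,.12,.03)-xi*.018; print(round(q,2),p,p-c[:2])
E
```

```text
[ 25.8197  65.3581   8.1433  69.1244 -38.1737  78.5321  58.6885] [ 0.552  -0.1727  0.1109] [-139.7086   -0.1107    8.5826] [ 0.9658 -0.1181 -0.7098]
0.9 [ 0.5843 -0.108 ] [0.0322 0.0647]
0.8 [ 0.5943 -0.1009] [0.0423 0.0718]
0.7 [ 0.6036 -0.0927] [0.0516 0.08  ]
0.6 [ 0.6121 -0.0837] [0.06  0.089]
0.5 [ 0.6196 -0.0738] [0.0675 0.0989]
0.4 [ 0.6261 -0.0633] [0.074  0.1094]
0.3 [ 0.6315 -0.0522] [0.0794 0.1205]
0.2 [ 0.6357 -0.0406] [0.0837 0.1321]
0.1 [ 0.6388 -0.0286] [0.0868 0.1441]
0.0 [ 0.6407 -0.0164] [0.0886 0.1563]
```

View pics/w5.png

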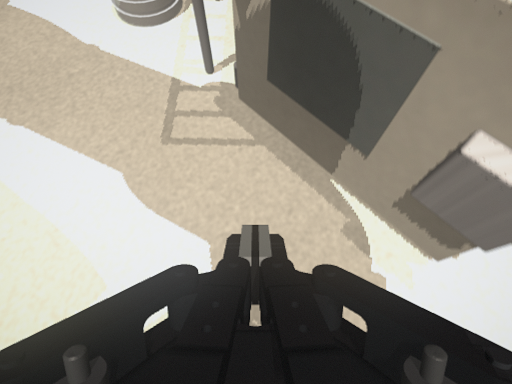

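Wrist view shows the door's outer face ahead, latch case at right (460,190), and fingers clear on the hinge side of it. Pushing along the arc.

Call:
jog_arm(
  rows=[
    {"x": 0.012, "y": 0.025, "z": 0, "ax": 0, "ay": 0, "az": 0, "jaw": 0},
    {"x": 0.024, "y": 0.048, "z": 0, "ax": 0, "ay": 0, "az": 0, "jaw": 0},
    {"x": 0.032, "y": 0.065, "z": 0, "ax": 1, "ay": 0.1, "az": 0, "jaw": 0},
    {"x": 0.042, "y": 0.072, "z": 0, "ax": 2, "ay": 0.3, "az": 0, "jaw": 0},
    {"x": 0.051, "y": 0.08, "z": 0, "ax": 3, "ay": 0.5, "az": 0, "jaw": 0},
    {"x": 0.06, "y": 0.089, "z": 0, "ax": 4.5, "ay": 0.7, "az": 0, "jaw": 0},
    {"x": 0.067, "y": 0.099, "z": 0, "ax": 6, "ay": 0.9, "az": 0, "jaw": 0},
  ],
)

```text
clock: 14.78
ee_pos: [0.6204, -0.0741, 0.1129]
tcp_rot: [-133.7, -0.3, 8.6]
contact_force: [0.5, -1.7, -0.2]
width: 0.002
```

Call:
jog_arm(
  rows=[
    {"x": 0.006, "y": 0.01, "z": 0, "ax": 2, "ay": 0.3, "az": 0, "jaw": 0},
    {"x": 0.011, "y": 0.021, "z": 0, "ax": 4, "ay": 0.6, "az": 0, "jaw": 0},
    {"x": 0.015, "y": 0.032, "z": 0, "ax": 6, "ay": 0.9, "az": 0, "jaw": 0},
    {"x": 0.017, "y": 0.038, "z": -0.002, "ax": 8, "ay": 1.2, "az": 0, "jaw": 0},
  ],
)

```text
clock: 15.28
ee_pos: [0.6372, -0.0354, 0.1113]
tcp_rot: [-125.5, -0.3, 8.6]
contact_force: [-0.1, -1.7, 1.8]
width: -0.001
```

```bash
python3 - <<'E'
from h import *
s=read_state(); print(s['joint_positions'],s['ee_pos'],s['tcp_rot'],s['contact_force'])
cv2.imwrite("pics/w6.png",read_camera("wrist"))
E
```

```text
[ 18.9444  73.2229   1.1096  56.1546 -47.2062  86.1174  47.4544] [ 0.6372 -0.0354  0.1113] [-125.4782   -0.305     8.5816] [-0.0583 -1.6597  1.8015]
```

View pics/w6.png

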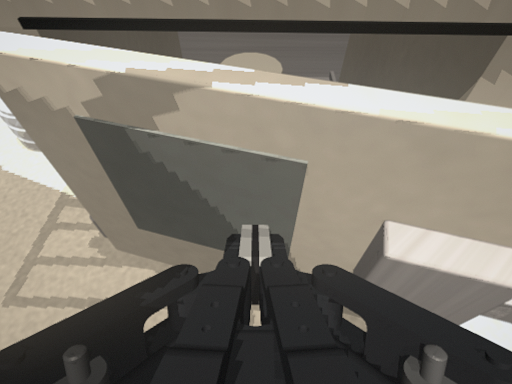

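Door nearly shut (top edge slopes only slightly from (0,40) to (512,120)), fingers on the face at (255,235), latch case at right. Continuing slowly.

Call:
jog_arm(
  rows=[
    {"x": 0.001, "y": 0.004, "z": 0, "ax": 0, "ay": 0, "az": 0, "jaw": 0},
    {"x": 0.001, "y": 0.008, "z": 0, "ax": 0, "ay": 0, "az": 0, "jaw": 0},
    {"x": 0.001, "y": 0.011, "z": 0, "ax": 0, "ay": 0, "az": 0, "jaw": 0},
    {"x": 0.001, "y": 0.014, "z": 0, "ax": 0, "ay": 0, "az": 0, "jaw": 0},
    {"x": 0.001, "y": 0.017, "z": 0, "ax": 0, "ay": 0, "az": 0, "jaw": 0},
  ],
)

```text
clock: 15.95
ee_pos: [0.6381, -0.0192, 0.1112]
tcp_rot: [-125.6, -0.3, 8.6]
contact_force: [0.1, -0.7, 1.0]
width: 0.001
```

Call:
jog_arm(
  rows=[
    {"x": 0, "y": 0.002, "z": 0, "ax": 0, "ay": 0, "az": 0, "jaw": 0},
    {"x": 0, "y": 0.004, "z": 0, "ax": 0, "ay": 0, "az": 0, "jaw": 0},
    {"x": -0.001, "y": 0.006, "z": 0, "ax": 0, "ay": 0, "az": 0, "jaw": 0},
  ],
)

```text
clock: 16.32
ee_pos: [0.637, -0.0132, 0.1111]
tcp_rot: [-125.6, -0.3, 8.6]
contact_force: [0.6, -0.6, 0.9]
width: 0.001
```

Call:
jog_arm(
  rows=[
    {"x": 0, "y": 0.002, "z": 0, "ax": 0, "ay": 0, "az": 0, "jaw": 0},
    {"x": 0, "y": 0.004, "z": 0, "ax": 0, "ay": 0, "az": 0, "jaw": 0},
  ],
)

```text
clock: 16.58
ee_pos: [0.6371, -0.0108, 0.111]
tcp_rot: [-125.8, -0.3, 8.5]
contact_force: [0.7, -14.9, 4.9]
width: -0.002
```

Call:
jog_arm(
  rows=[
    {"x": 0, "y": 0.001, "z": 0, "ax": 0, "ay": 0, "az": 0, "jaw": 0},
    {"x": 0, "y": 0.002, "z": 0, "ax": 0, "ay": 0, "az": 0, "jaw": 0},
    {"x": 0, "y": 0.002, "z": 0, "ax": 0, "ay": 0, "az": 0, "jaw": 0},
  ],
)

```text
clock: 16.95
ee_pos: [0.6371, -0.0088, 0.111]
tcp_rot: [-125.8, -0.3, 8.5]
contact_force: [1.5, -7.7, 1.7]
width: -0.002
```

Call:
jog_arm(
  rows=[
    {"x": 0, "y": 0.001, "z": 0, "ax": 0, "ay": 0, "az": 0, "jaw": 0},
    {"x": 0, "y": 0.002, "z": 0, "ax": 0, "ay": 0, "az": 0, "jaw": 0},
    {"x": 0, "y": 0.002, "z": 0, "ax": 0, "ay": 0, "az": 0, "jaw": 0},
  ],
)

```text
clock: 17.32
ee_pos: [0.6369, -0.0049, 0.1112]
tcp_rot: [-125.6, -0.3, 8.6]
contact_force: [0.1, -0.0, 0.1]
width: -0.003
```

Call:
jog_arm(
  rows=[
    {"x": 0, "y": 0.001, "z": 0, "ax": 0, "ay": 0, "az": 0, "jaw": 0},
    {"x": 0, "y": 0.002, "z": 0, "ax": 0, "ay": 0, "az": 0, "jaw": 0},
    {"x": 0, "y": 0.002, "z": 0, "ax": 0, "ay": 0, "az": 0, "jaw": 0},
  ],
)

```text
clock: 17.7
ee_pos: [0.6369, -0.0039, 0.111]
tcp_rot: [-125.7, -0.3, 8.5]
contact_force: [-1.0, -5.8, 1.6]
width: 0.0
```

Call:
jog_arm(
  rows=[
    {"x": 0, "y": 0.001, "z": 0, "ax": 0, "ay": 0, "az": 0, "jaw": 0},
    {"x": 0, "y": 0.002, "z": 0, "ax": 0, "ay": 0, "az": 0, "jaw": 0},
    {"x": 0, "y": 0.003, "z": 0, "ax": 0, "ay": 0, "az": 0, "jaw": 0},
    {"x": 0, "y": 0.003, "z": 0, "ax": 0, "ay": 0, "az": 0, "jaw": 0},
  ],
)

```text
clock: 18.2
ee_pos: [0.637, -0.0034, 0.111]
tcp_rot: [-125.9, -0.3, 8.4]
contact_force: [-2.6, -25.6, 8.9]
width: -0.003
```

The force fell to zero after a peak (the snap), then a hard stop at 26 N. Backing away and checking.

Call:
jog_arm(
  rows=[
    {"x": 0.001, "y": -0.01, "z": 0, "ax": 0, "ay": 0, "az": 0, "jaw": 0},
    {"x": 0.004, "y": -0.03, "z": 0, "ax": 0, "ay": 0, "az": 0, "jaw": 0},
    {"x": 0.008, "y": -0.06, "z": 0, "ax": -3, "ay": -0.4, "az": 0, "jaw": 0},
    {"x": 0.012, "y": -0.1, "z": 0.01, "ax": -8, "ay": -1.2, "az": 0, "jaw": 0},
    {"x": 0.012, "y": -0.14, "z": 0.03, "ax": -14, "ay": -2, "az": 0, "jaw": 0},
    {"x": 0.012, "y": -0.17, "z": 0.06, "ax": -14, "ay": -2, "az": 0, "jaw": 0},
    {"x": 0.012, "y": -0.19, "z": 0.09, "ax": -14, "ay": -2, "az": 0, "jaw": 0},
    {"x": 0.012, "y": -0.21, "z": 0.12, "ax": -14, "ay": -2, "az": 0, "jaw": 0},
  ],
)

```text
clock: 19.2
ee_pos: [0.6488, -0.2109, 0.2323]
tcp_rot: [-139.8, -0.2, 8.6]
contact_force: [0.3, -0.4, 0.2]
width: 0.002
```

```bash
python3 - <<'E'
from h import *
s=read_state(); print(s['joint_positions'],s['ee_pos'],s['tcp_rot'],s['contact_force'])
w=read_camera("wrist");a=read_camera("scene")
cv2.imwrite("pics/c7.png",np.hstack([cv2.resize(w,(400,300)),cv2.resize(a,(400,300))]))
cv2.imwrite("pics/w7.png",cv2.resize(w[20:220,250:512],None,fx=3,fy=3,interpolation=2))
E
```

```text
[ 26.8571  71.7819   8.1357  23.3465 -40.1894 109.5903  34.4151] [ 0.6488 -0.2109  0.2323] [-139.7759   -0.1661    8.6256] [ 0.3058 -0.3785  0.2482]
```

View pics/c7.png

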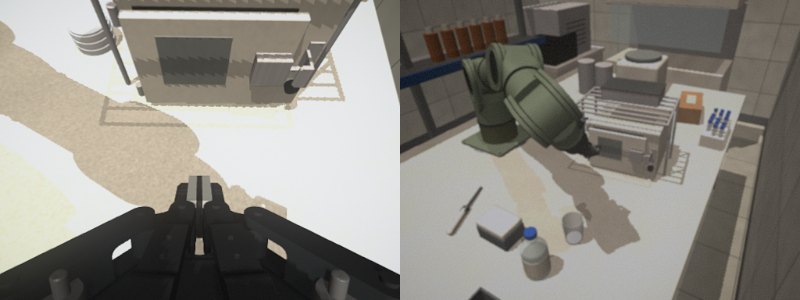

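View pics/w7.png

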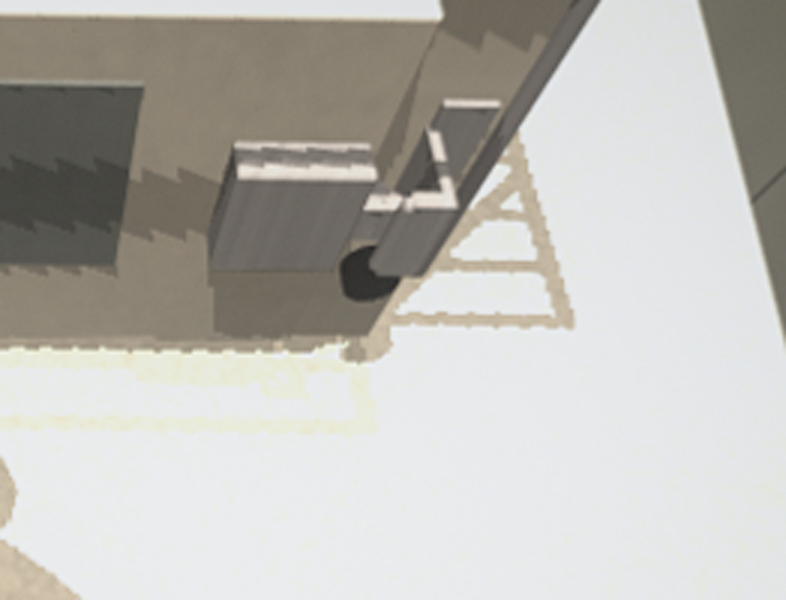

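The door lies flat shut. The bolt stub, at (385,205) in the crop, sits behind the strike lip. The bystanders are in place and the tool is free.

```bash
python3 - <<'E'
from workcell import *
print(job_done())
E
```

```text
the job is handed in; nothing more can be done
None
```

The shelf is fully home with the jar standing on it, the door is shut and its latch has snapped in. I handed the job in at about 19 s; it reported no verdict.

- **Shelf:** I pushed the lip with closed, leaning fingers until it stopped. The force rose to about 47 N at the fingertips with no further travel. The wrist picture then showed the lip about where it should sit when home and the jar upright.
- **Door:** I swung it about half shut with the tool upright, then pushed it the rest of the way with the tool leaning. The force peaked at about 16 N and dropped to zero. It then rose to about 27 N with almost no travel, which is the shut stop.
- **Last pictures:** The door lies flat against the incubator with the bolt behind the strike. The arm touches nothing, and the bystanders in view stand where they were, judged by eye. The jar can't be seen behind the shut door; I last saw it upright when the door was half shut.
- **Disagreements:** The camera views differed by up to about 2 cm in places, so I averaged them, and the two contact stops agreed with the averaged position. Joint 6 sat at its 116° limit twice, and once read 116.02°, 0.02° over, before I moved it off.

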